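# Fetch the timber block from behind the cans

## Task

The timber block to be glued next lies at the back of the plywood caddy, behind the spray can, the glue jar and the tape measure. Stand all three of these upright on the rubber mat at the side, and only then take out the block and lay it flat, lengthwise and centred on the gluing cradle between its two end stops. When the block lies there, put the three back in the caddy, each standing upright in the middle of its own cork pad, the one it stood on at the start; never let one of them fall over.

Things in the scene. Friction and masses are not known exactly. Their poses are not given: they have to be found in the camera images.
- spray_can: upright round spray can with a red cap, 58 mm diameter, 217 mm tall, 0.17 to 0.33 kg; grip it near the top, at the cap (54 mm), e.g. 185 mm above its foot. Origin: centre of its foot; z up. It starts on the round pad.
- glue_jar: upright round pale grey-white jar of wood glue with a black lid, 62 mm diameter, 150 mm tall, about 0.25 to 0.45 kg; grip the straight side near the top, e.g. 110 mm above its foot. Origin: centre of its foot; z up. It starts on the square pad.
- tape_measure: yellow and black tape measure standing on edge, 34 mm thick (its x; it may lean 3 degrees), 97 mm long (its y), 68 mm tall; case 30 mm thick from y = -23 to +49 mm, blade end out to y = -47 mm. Grip it across its x at y = +13 mm, e.g. 50 mm above its foot. Origin: centre of the underside of the 97 mm; z up. It starts on the oblong pad, its x along the pad's x within 6 degrees.
- block: sawn timber block lying flat, 44 mm (its x) by 160 mm (its y) by 30 mm high. Origin: centre of its underside; z up. It starts on the caddy's deck behind the row of pads, only 6 to 13 mm behind the spray can, long side along the caddy.
- caddy: fixed plywood caddy: deck 210 mm (its x, front to back) by 320 mm (its y), 10 mm thick; at its back (x = +93 to +105 mm) a fence 45 mm high, at both ends cheeks 22 mm high, open at the front, where a pencil lies. Origin: centre of its underside, on the bench. The three pads lie in a row along its y at x = -30 mm, 100 mm apart, in an order that changes.
- round_pad: fixed round cork pad, 76 mm diameter, 3 mm thick, on the caddy's deck (top 13 mm above the bench): place of the spray can. Origin: centre of its underside; its axes are the caddy's.
- square_pad: fixed square cork pad, 74 by 74 mm, 3 mm thick, on the caddy's deck (top 13 mm above the bench): place of the glue jar. Origin: centre of its underside; its axes are the caddy's.
- oblong_pad: fixed oblong cork pad, 46 mm (its x) by 96 mm (its y), 3 mm thick, on the caddy's deck (top 13 mm above the bench): place of the tape measure. Origin: centre of its underside; its axes are the caddy's.
- mat: fixed flat black rubber mat on the bench beside the caddy (left or right of it), 300 mm (its x) by 120 mm (its y), 3 mm thick: the side area. Room for the three things in a row along its x, 90 mm apart. Origin: centre of its underside.
- cradle: fixed wooden gluing cradle on the bench on the other side of the caddy: a deck 220 mm (its x) by 62 mm (its y), 12 mm high, with a dark stop at each end that rises 15 mm above the deck; 192 mm free between the stops. The block lies on the deck with its long side (its y) along the cradle's x, either way round. Origin: centre of its underside, on the bench.
Things that resemble listed ones, but are neither listed nor needed, are in the scene too. What is shaped like the block but purple or turquoise is not meant.

How it is judged (in metres and radians):
On the way, in this order (a step that is already met when the one before it is completed fails the run):
1. spray can, glue jar and tape measure stand on the mat, released, and the block is still in the caddy (moved less than 40 mm) (x of spray_can in the frame of mat between -0.15 and 0.15 m and y of spray_can in the frame of mat between -0.06 and 0.06 m and height (world z) of each of spray_can, glue_jar, tape_measure below 0.012 m and angle between each of spray_can, glue_jar, tape_measure's own z axis and vertical below 0.15 rad and linear speed of each of spray_can, glue_jar, tape_measure below 0.03 m/s and contact force between the fingers and spray_can below 0.1 N and x of glue_jar in the frame of mat between -0.15 and 0.15 m and y of glue_jar in the frame of mat between -0.06 and 0.06 m and contact force between the fingers and glue_jar below 0.1 N and x of tape_measure in the frame of mat between -0.15 and 0.15 m and y of tape_measure in the frame of mat between -0.06 and 0.06 m and contact force between the fingers and tape_measure below 0.1 N and distance of block from where it was at the start of the episode below 0.04 m), for 0.2 s.
2. the block lies on the cradle, released, while the three still stand on the mat (horizontal distance between block and cradle below 0.015 m and angle between the y axis of block and the x axis of cradle, either way round below 0.15 rad and z of block in the frame of cradle below 0.017 m and angle between block's own z axis and vertical below 0.08 rad and linear speed of each of block, spray_can, glue_jar, tape_measure below 0.03 m/s and contact force between the fingers and block below 0.1 N and x of spray_can in the frame of mat between -0.15 and 0.15 m and y of spray_can in the frame of mat between -0.06 and 0.06 m and height (world z) of each of spray_can, glue_jar, tape_measure below 0.012 m and angle between each of spray_can, glue_jar, tape_measure's own z axis and vertical below 0.15 rad and contact force between the fingers and spray_can below 0.1 N and x of glue_jar in the frame of mat between -0.15 and 0.15 m and y of glue_jar in the frame of mat between -0.06 and 0.06 m and contact force between the fingers and glue_jar below 0.1 N and x of tape_measure in the frame of mat between -0.15 and 0.15 m and y of tape_measure in the frame of mat between -0.06 and 0.06 m and contact force between the fingers and tape_measure below 0.1 N), for 0.2 s.
At the end, for the whole second after the job is handed in: The block lies flat on the cradle, centred within 15 mm and along it within 0.15 rad (8 degrees); spray can, glue jar and tape measure each stand upright (within 0.15 rad) on their own pad, centred within 15 mm; all released and at rest (horizontal distance between block and cradle below 0.015 m and angle between the y axis of block and the x axis of cradle, either way round below 0.15 rad and z of block in the frame of cradle below 0.017 m and angle between block's own z axis and vertical below 0.08 rad and linear speed of each of block, spray_can, glue_jar, tape_measure below 0.03 m/s and contact force between the fingers and block below 0.1 N and horizontal distance between spray_can and round_pad below 0.015 m and z of spray_can in the frame of round_pad below 0.009 m and angle between each of spray_can, glue_jar, tape_measure's own z axis and vertical below 0.15 rad and contact force between the fingers and spray_can below 0.1 N and horizontal distance between glue_jar and square_pad below 0.015 m and z of glue_jar in the frame of square_pad below 0.009 m and contact force between the fingers and glue_jar below 0.1 N and horizontal distance between tape_measure and oblong_pad below 0.015 m and z of tape_measure in the frame of oblong_pad below 0.009 m and contact force between the fingers and tape_measure below 0.1 N); the robot touches nothing.
It fails at once if the spray can, the glue jar or the tape measure falls over (tilts more than 0.6 rad) (angle between any of spray_can, glue_jar, tape_measure's own z axis and vertical above 0.6 rad).
It also fails if it takes over 138 s, if anything falls off the work surface, if the arm or the gripper's body presses on something with over 40 N, if the wrist force passes 120 N, or if a joint passes its speed limit or range.

## Robot

A 7-joint arm with a two-finger parallel gripper is mounted at the origin on a cart in front of the work surface, level with it; the furniture and walls round the work are solid. World frame = base frame: x ahead of the robot, y to its left, z up, the work surface at z = 0. Lengths are in m, angles in degrees, forces in N, time in s.
With the tool pointing down it reaches from about 0.4 to 0.875 m from the base axis. Payload 6.5 kg.
Tool frame: the origin (TCP) lies on the centre line of the jaws, within the pads' length; the fingertips stand robot.finger_overhang ahead of it and the grasp point (between the pads) lies 3 mm ahead of it (robot.finger_overhang is the distance from the TCP to the fingertips, in m); z points along the fingers, y is the line along which they close (so a half turn about z gives the same grasp; the last joint's range is limited). The gripper opens to 85 mm and grips with 20 to 120 N. Pads are 22 mm wide; open, the fingers measure 114 mm over their backs; the gripper's body (76 mm by 85 mm) begins 54 mm behind the grasp point. The pads swing forward as they close: fully open they stand 13 mm farther back than shut.
Start: joints at [59.691, 30.733, -0.252, 88.115, 0.149, 61.152, -4.079], TCP at [0.29, -0.582, 0.253] pointing down, gripper open.
Joint ranges: [-154.64, 154.64], [-21.42, 123.67], [-72.66, 72.17], [13.99, 137.28], [-74.86, 254.86], [10.95, 109.41], [-158.01, 158.01]. Speed limits (degrees/s): [136.94, 136.94, 180, 180, 180, 180, 180].

## Interface

Orientations are given as a 3x3 rotation matrix whose columns are the frame's x, y, z axes.
In Python, from rig import robot, eyes gives the robot as it stands. Calls block until the motion is done:
- robot.goto(position, orientation): joint-space move of the TCP to a pose.
- robot.servo_line(position, frame=None, rate=0.15, stop_force=None): straight line of the TCP; frame=None keeps the orientation; rate is the mean speed in m/s. With stop_force (N) it stops when the force on the tool has changed by that much, and returns True; else False.
- robot.movej(angles): joint-space move.
- robot.set_gripper(opening): finger opening in m; the grip force is fixed at half the most; returns when the fingers have stopped.
- robot.wait(seconds).
- robot.inverse_kinematics(position, orientation): joint angles nearest the present ones, or None.
- eyes.get_image(name): name is "scene" or "top" or "wrist"; returns a dict with "pixels" (384x512x3 uint8, red, green, blue), "K" (3x3 intrinsics, pixels), "camera_from_world" (4x4, takes a point from world to camera coordinates). Camera axes: x right, y up, looking along -z (the intrinsics and any distortion apply to the point x, -y, -z); pixel columns grow to the right and rows downward; lengths in m; the calibration is good to about 2 mm. A picture is of the moment at which its call begins. There is no depth.
A pose or a line that the arm cannot do raises robot.Unreachable and nothing moves.
- robot.job_done(): hands the job in; it is judged then, once.
Readings, each from a call of its own:
- robot.current_time(): time.
- robot.current_q(): joint angles.
- robot.current_joint_vel(): joint speeds.
- robot.current_joint_torque(): joint torques, N m.
- robot.current_eef_pos(): TCP position.
- robot.current_orientation(): TCP orientation.
- robot.current_wrist_force(): force on the tool from outside, world axes, zero at the start.
- robot.current_moment(): the same for the moment, N m.
- robot.current_finger_gap(): finger opening in m.
- robot.current_gripper_force(): force on a finger pad.
Only numpy, scipy, OpenCV 4.12 (cv2) and the standard library are available. Lean on these libraries where they do the work, as an engineer would, in place of code of your own. Each camera call takes 0.05 s, during which the arm holds its last target. There are 200 camera calls.

## Working session

There is one attempt and no reset: what is moved stays moved. The work goes in short steps, each a Python script; the robot and the scene stay as the last script left them, time stands still between calls to the robot, and variables do not carry over. Pictures are saved under pics/ and viewed, at most 14 in all, crops included, and the job is handed in when it is done.

```bash
ls; mkdir -p pics
python3 - <<'E'
from rig import robot, eyes
import cv2
for n in ("scene","top"):
    d=eyes.get_image(n); cv2.imwrite(f"pics/{n}0.png",cv2.resize(d["pixels"][:,:,::-1],(800,600),interpolation=cv2.INTER_CUBIC))
    print(n,d["K"],d["camera_from_world"],[k for k in d])
print(robot.finger_overhang,robot.current_time(),robot.current_orientation())
E
```

```text
pics
scene [[346.62782607   0.         256.17046144]
 [  0.         346.62782607 193.02169792]
 [  0.           0.           1.        ]] [[-0.79786397 -0.60283479  0.00181709  0.42432774]
 [ 0.31508142 -0.41444306  0.85379192 -0.14165427]
 [-0.51394239  0.68178235  0.52061123 -0.99495571]
 [ 0.          0.          0.          1.        ]] ['pixels', 'K', 'camera_from_world']
top [[497.79871773   0.         265.00766798]
 [  0.         497.79871773 189.14325528]
 [  0.           0.           1.        ]] [[ 0.1664083  -0.98605512 -0.00189028 -0.00238153]
 [ 0.9625494   0.16202475  0.21736288 -0.48689775]
 [-0.21402551 -0.03799047  0.97608903 -1.3907037 ]
 [ 0.          0.          0.          1.        ]] ['pixels', 'K', 'camera_from_world']
0.022 0.1 [[ 8.94790400e-01  4.46485656e-01 -8.36251510e-04]
 [ 4.46486416e-01 -8.94789392e-01  1.35049142e-03]
 [-1.45293933e-04 -1.58178170e-03 -9.99998738e-01]]
```

View pics/scene0.png

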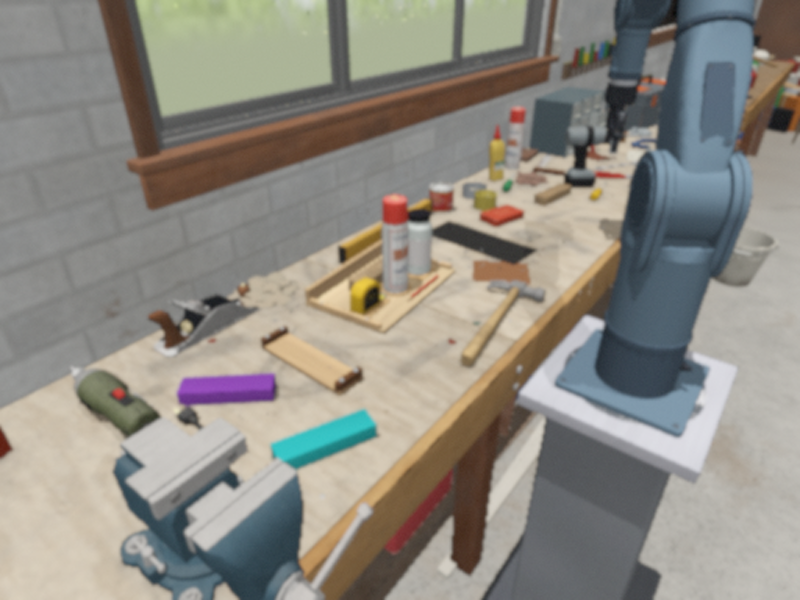

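View pics/top0.png

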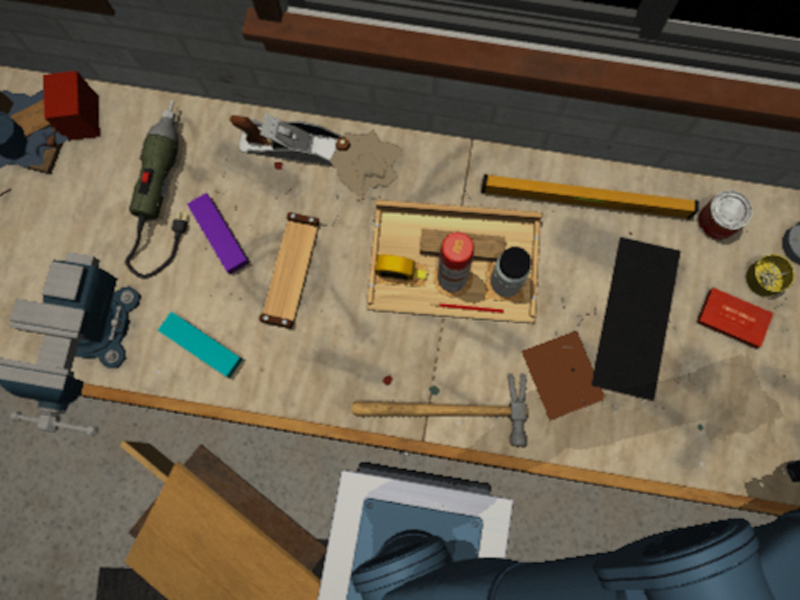

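Scene: caddy with tape (365,295), spray can (396,240), jar (418,240); a second red-capped can at (516,130) stands at the bench's far end, not in the caddy. Top: tape (395,265), can cap (457,250), jar lid (513,265), timber block (462,245) at the fence; purple (217,233) and turquoise (200,344) decoys; mat (637,318) to the right; cradle (291,270) to the left. The things meant are those in the caddy; I'll confirm with an enlarged crop.

```bash
cat > h.py <<'E'
import numpy as np, cv2
from rig import robot, eyes
def cast(d,px,z):
    "pixels Nx2 (col,row) -> world points on plane z"
    px=np.atleast_2d(np.float64(px)); K=d["K"]; T=np.array(d["camera_from_world"]); R,t=T[:3,:3],T[:3,3]
    c=np.c_[(px[:,0]-K[0][2])/K[0][0],-(px[:,1]-K[1][2])/K[1][1],-np.ones(len(px))]
    w=c@R; o=-R.T@t
    return o+w*((z-o[2])/w[:,2])[:,None]
def proj(d,p):
    T=np.array(d["camera_from_world"]); c=np.atleast_2d(p)@T[:3,:3].T+T[:3,3]; K=d["K"]
    return np.c_[K[0][2]+K[0][0]*c[:,0]/-c[:,2],K[1][2]+K[1][1]*c[:,1]/c[:,2]]
def blob(m,roi):
    "largest contour of mask in roi (c0,r0,c1,r1)"
    q=np.zeros(m.shape,np.uint8); c0,r0,c1,r1=roi; q[r0:r1,c0:c1]=m[r0:r1,c0:c1]
    cs,_=cv2.findContours(q,cv2.RETR_EXTERNAL,cv2.CHAIN_APPROX_NONE)
    return max(cs,key=cv2.contourArea)[:,0,:]
def rect(d,cnt,z):
    "min-area rectangle of a contour in the plane z: centre, size, long-axis angle deg"
    p=cast(d,cnt,z)[:,:2]; (c,s,a)=cv2.minAreaRect(np.float32(p*1000)); 
    if s[0]<s[1]: s=s[::-1]; a+=90
    return np.array(c)/1000,np.array(s)/1000,(a+90)%180-90
def down(yaw):
    "tool pointing down; closing line (tool y) at angle yaw (deg) in the world"
    a=np.radians(yaw); y=np.array([np.cos(a),np.sin(a),0]); z=np.array([0,0,-1.]); return np.c_[np.cross(y,z),y,z]
def save(d,name,box=None,s=None):
    p=d["pixels"][:,:,::-1]
    if box: c0,r0,c1,r1=box; p=p[r0:r1,c0:c1]
    s=s or min(800/p.shape[1],600/p.shape[0]); cv2.imwrite(f"pics/{name}.png",cv2.resize(p,None,fx=s,fy=s,interpolation=cv2.INTER_CUBIC))
E
python3 - <<'E'
from h import *
d=eyes.get_image("top"); I=d["pixels"]; hsv=cv2.cvtColor(I,cv2.COLOR_RGB2HSV); H,S,V=[hsv[:,:,i] for i in range(3)]
print("mat",rect(d,blob((V<45),(375,145,440,262)),.003))
k=blob(((H<8)|(H>172))&(S>120)&(V>90),(275,140,310,180)); (c,r)=cv2.minEnclosingCircle(k); print("cap",c,r,cast(d,c,.225))
k=blob((V<60),(312,150,345,185)); (c,r)=cv2.minEnclosingCircle(k); print("lid",c,r,cast(d,c,.16))
k=blob((H>20)&(H<35)&(S>180),(235,150,280,185)); print("tape",cv2.minAreaRect(k),rect(d,k,.075))
s=np.array([[289,214],[318,219],[292,325],[263,320]])/1.5625
print("cradle",rect(d,s,.02))
s=np.array([[376,203],[541,213],[533,320],[369,310]])/1.5625
print("caddy corners",cast(d,s,.02))
save(d,"crop1",(225,120,355,215))
E
```

```text
mat (array([ 0.52190631, -0.34434036]), array([0.29687277, 0.11708952]), -4.2392578125)
cap (292.4285583496094, 158.0) 10.030677795410156 [[0.53599265 0.01574604 0.225     ]]
lid (329.222900390625, 167.8855438232422) 10.04529857635498 [[ 0.54417771 -0.08719336  0.16      ]]
tape ((255.98648071289062, 170.58106994628906), (31.72900390625, 13.31631851196289), 9.462322235107422) (array([0.5256004 , 0.11263058]), array([0.09190853, 0.03959009]), 89.81956481933594)
cradle (array([0.50051813, 0.32139392]), array([0.21511499, 0.05765886]), -1.6738510131835938)
caddy corners [[ 0.65809993  0.18401752  0.02      ]
 [ 0.69117656 -0.1363512   0.02      ]
 [ 0.47849463 -0.14931772  0.02      ]
 [ 0.44604746  0.15937288  0.02      ]]
```

View pics/crop1.png

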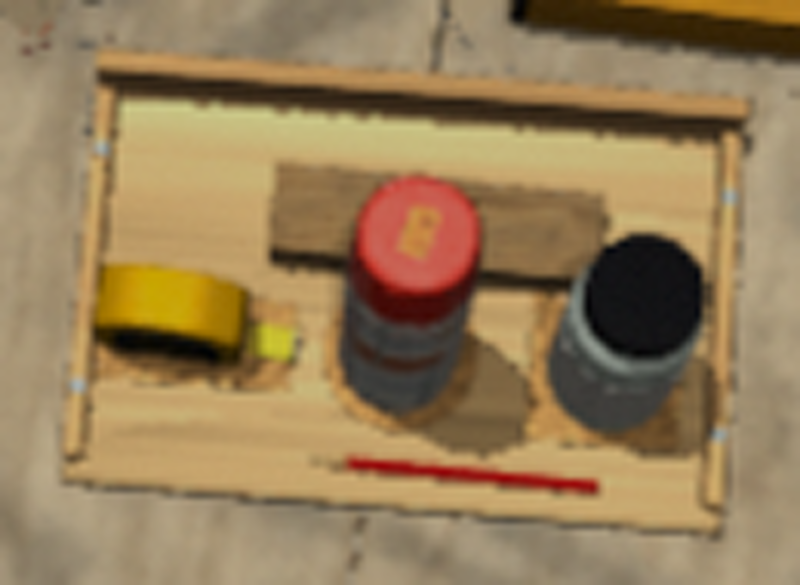

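The crop confirms it: brown timber block at crop (440,220) touching behind the red-capped can (418,235), black-lid jar (643,295), tape case (170,300) with blade to the right (275,343), i.e. toward -y. The order along the caddy is tape (+y), can, jar.

Run:
```python
from h import *
for p in ((.53,.02,.4),(.62,-.35,.2),(.42,-.337,.2),(.5,.32,.2)):
    for y in (6,96,186,-84): 
        q=robot.inverse_kinematics(np.array(p),down(y)); print(p,y,None if q is None else np.round(q,0))
robot.goto(np.array([.45,0,.40]),down(-84)); print(robot.current_time())
d=eyes.get_image("wrist"); save(d,"w1"); print(d["K"],np.round(d["camera_from_world"],3))
```

```text
(0.53, 0.02, 0.4) 6 [ 21.  15. -34.  94.   8.  74.  -9.]
(0.53, 0.02, 0.4) 96 [ 32.  18. -50.  93.  14.  76.  77.]
(0.53, 0.02, 0.4) 186 None
(0.53, 0.02, 0.4) -84 [ 13.  13. -24.  94.   5.  74. -96.]
(0.62, -0.35, 0.2) 6 [ 37.  41. -18.  79.  13.  62.  23.]
(0.62, -0.35, 0.2) 96 [ 48.  45. -37.  78.  28.  66. 103.]
(0.62, -0.35, 0.2) 186 [  13.   41.   21.   81.  -16.   61. -137.]
(0.62, -0.35, 0.2) -84 [ 25.  40.   1.  80.  -0.  60. -58.]
(0.42, -0.337, 0.2) 6 [ 49.  25. -19. 107.  10.  50.  31.]
(0.42, -0.337, 0.2) 96 [ 63.  29. -38. 106.  22.  53. 111.]
(0.42, -0.337, 0.2) 186 [  18.   25.   20.  109.  -11.   48. -130.]
(0.42, -0.337, 0.2) -84 [ 34.  24.   0. 108.  -0.  48. -50.]
(0.5, 0.32, 0.2) 6 [  4.  44. -62.  97.  42.  65. -64.]
(0.5, 0.32, 0.2) 96 [  7.  48. -69.  97.  48.  69.  22.]
(0.5, 0.32, 0.2) 186 [  4.  44. -62.  97.  42.  65. 116.]
(0.5, 0.32, 0.2) -84 [  -9.   34.  -38.   98.   25.   57. -141.]
2.3667
[[316.32697368   0.         252.52396214]
 [  0.         316.32697368 194.56705886]
 [  0.           0.           1.        ]] [[ 0.103 -0.995  0.    -0.047]
 [ 0.951  0.099 -0.292 -0.347]
 [ 0.291  0.03   0.956 -0.651]
 [ 0.     0.     0.     1.   ]]
```

View pics/w1.png

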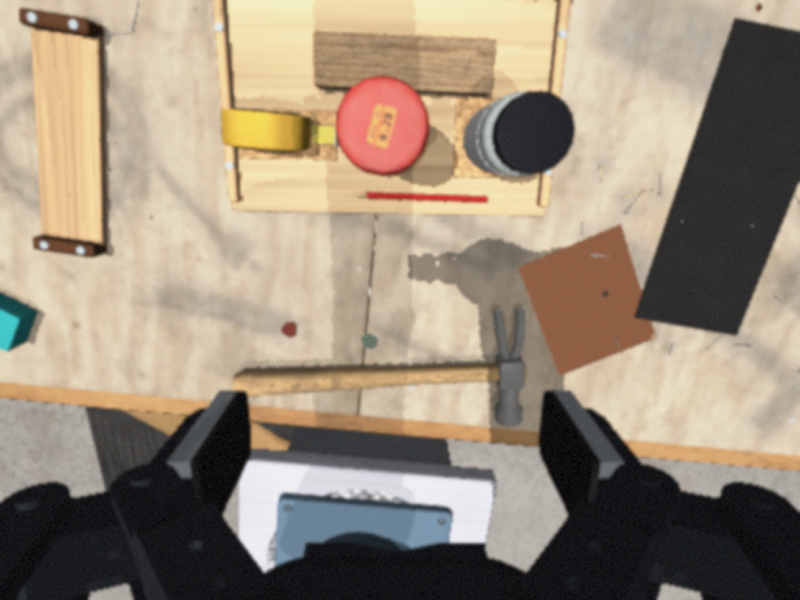

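The wrist view shows tape (265,130), cap (382,123), jar lid (533,133), block (405,63), caddy front corners (234,210) and (547,214), cradle (70,135), mat (730,180).

Run:
```python
from h import *
d=eyes.get_image("wrist"); I=d["pixels"]; hsv=cv2.cvtColor(I,cv2.COLOR_RGB2HSV); H,S,V=[hsv[:,:,i] for i in range(3)]
g=lambda *a: np.array(a)/1.5625
k=blob(((H<8)|(H>172))&(S>120)&(V>90),(205,40,285,116)); (c,r)=cv2.minEnclosingCircle(k); print("cap",c,r,cast(d,c,.225))
k=blob((V<60),(310,52,372,118)); (c,r)=cv2.minEnclosingCircle(k); print("lid",c,r,cast(d,c,.16))
k=blob((H>18)&(H<28)&(S>190),(135,60,200,105)); print("tape case",cv2.boundingRect(k),rect(d,k,.078))
f=cast(d,g((234,210),(547,214)),.01); print("caddy front",f)
u=f[0]-f[1]; L=np.hypot(*u[:2]); yaw=np.degrees(np.arctan2(-u[0],u[1])); ex=np.array([np.cos(np.radians(yaw)),np.sin(np.radians(yaw))]); ey=np.array([-ex[1],ex[0]])
o=f.mean(0)[:2]+.105*ex; print(L,yaw,"caddy",o,"pads",[o-.03*ex+s*ey for s in (.1,0,-.1)])
print("block top",cast(d,g((315,32),(495,39),(492,96),(314,88)),.04))
print("cradle",rect(d,g((33,15),(103,25),(103,255),(35,250)),.02))
print("mat",cast(d,g((736,18),(637,318),(737,333)),.003))
```

```text
cap (244.1975555419922, 79.83818817138672) 31.848398208618164 [[0.53798985 0.01608743 0.225     ]]
lid (340.8814392089844, 84.4587631225586) 26.58817481994629 [[ 0.54724315 -0.08611074  0.16      ]]
tape case (193, 83, 5, 11) (array([0.52814014, 0.08500186]), array([0.01330286, 0.00495228]), -6.895225524902344)
caddy front [[ 0.45130218  0.16457788  0.01      ]
 [ 0.48030504 -0.15419426  0.01      ]]
0.32008880543329177 5.1986316918956454 caddy [0.5703717  0.01470573] pads [array([0.53143422, 0.11157612]), array([0.5404951 , 0.01198747]), array([ 0.54955598, -0.08760119])]
block top [[ 0.61669184  0.08652674  0.04      ]
 [ 0.62745932 -0.07028103  0.04      ]
 [ 0.5815467  -0.07508156  0.04      ]
 [ 0.57163479  0.08488126  0.04      ]]
cradle (array([0.49870129, 0.3223873 ]), array([0.22061005, 0.06870193]), -3.8551406860351562)
mat [[ 0.67597882 -0.29658391  0.003     ]
 [ 0.3777934  -0.27730026  0.003     ]
 [ 0.37200821 -0.39261432  0.003     ]]
```

```bash
cat >> h.py <<'E'
def pick(xy,yaw,zg,lift,mingap,pre=.085):
    robot.set_gripper(pre); robot.goto(np.array([*xy,zg+.12]),down(yaw)); robot.servo_line(np.array([*xy,zg]),rate=.12)
    robot.set_gripper(0.); g=robot.current_finger_gap(); print("gap",round(g,4),"t",robot.current_time())
    if g<mingap: raise SystemExit("missed")
    robot.servo_line(np.array([*xy,lift]),rate=.2)
def place(xy,yaw,zp,lift,open_,up=.15):
    robot.servo_line(np.array([*xy,lift]),down(yaw),rate=.25)
    robot.servo_line(np.array([*xy,zp+.02]),rate=.2)
    hit=robot.servo_line(np.array([*xy,zp-.002]),rate=.04,stop_force=6); print("hit",hit,robot.current_eef_pos()[2]-zp)
    robot.set_gripper(open_); p=robot.current_eef_pos(); robot.servo_line(np.array([p[0],p[1],zp+up]),rate=.2); print("t",robot.current_time())
E
python3 - <<'E'
from h import *
pick((.537,.016),-84.5,.201,.39,.045); place((.622,-.351),-84.5,.191,.39,.085)
pick((.546,-.0868),-84.5,.126,.26,.05); place((.522,-.344),-84.5,.116,.26,.085)
robot.goto(np.array([.42,.10,.30]),down(6)); robot.wait(.3)
d=eyes.get_image("wrist"); save(d,"w2"); cv2.imwrite("pics/w2raw.png",d["pixels"][:,:,::-1]); d=eyes.get_image("top"); save(d,"t2"); print(robot.current_time())
E
```

```text
gap 0.0519 t 4.7833
hit True 0.0012084218901921295
t 10.3917
gap 0.0596 t 13.2333
hit True 0.00133490474276185
t 17.7667
19.8417
```

View pics/w2.png

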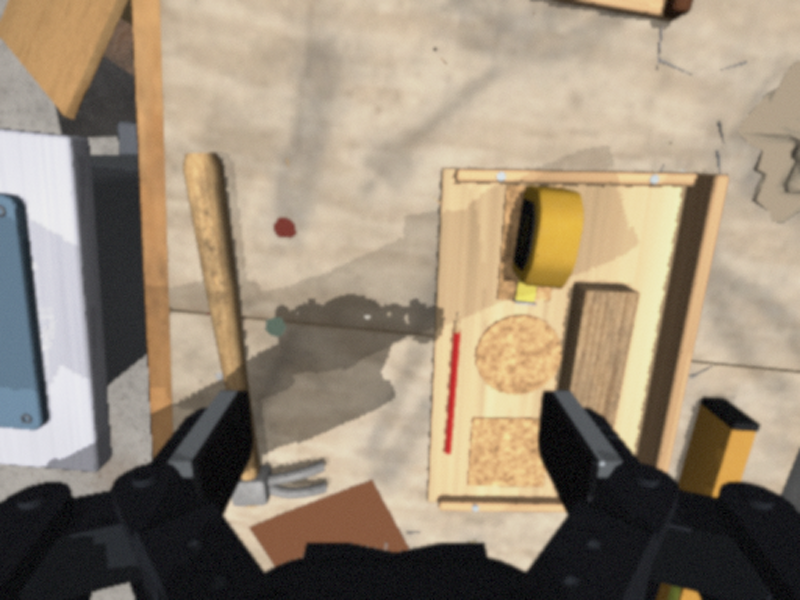

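View pics/t2.png

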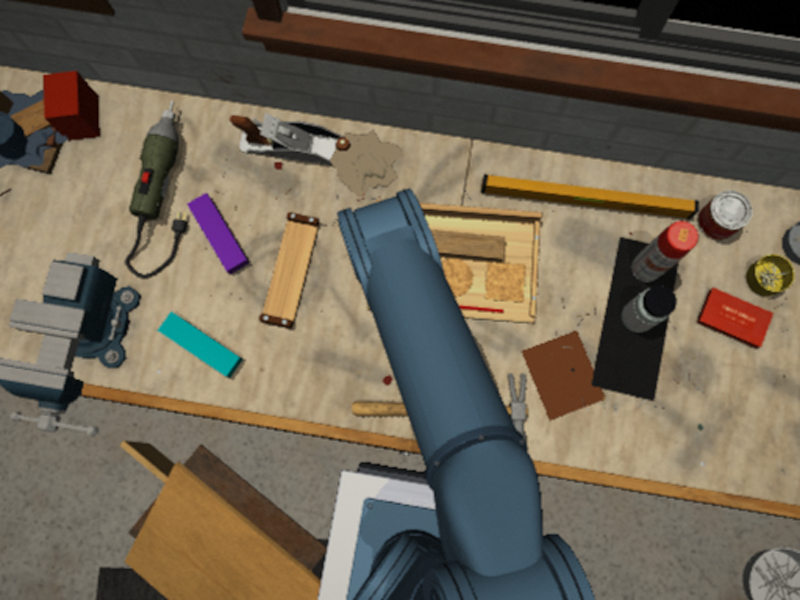

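The wrist view shows tape with its case band spanning (538–581, 187–287), blade tip (527,301), round pad (519,354), square pad (505,452), block (605,350). The top view shows can and jar upright on the mat at (665,250) and (650,307).

```bash
python3 - <<'E'
from h import *
d=eyes.get_image("wrist"); g=lambda *a: np.array(a)/1.5625; np.set_printoptions(precision=4,suppress=True)
print("cam",-np.array(d["camera_from_world"])[:3,:3].T@np.array(d["camera_from_world"])[:3,3])
print("top band L/R",cast(d,g((538,237),(581,237)),.08)); print("ends",cast(d,g((560,187),(556,287)),.055)); print("blade tip",cast(d,g((527,301)),.018))
print("R edge",cast(d,g((583,200),(577,280)),.075))
print("round",cast(d,g((519,354)),.013)); print("square corners",cast(d,g((471,417),(541,419),(469,486)),.013))
print("oblong",cast(d,g((506,184),(499,299)),.013))
print("front",cast(d,g((442,170),(430,500)),.01))
E
python3 -c "
import cv2;i=cv2.imread('pics/w2raw.png')[95:245,270:420];cv2.imwrite('pics/w2c.png',cv2.resize(i,(600,600),interpolation=cv2.INTER_CUBIC))"
```

```text
cam [0.4117 0.1743 0.4211]
top band L/R [[0.5164 0.1293 0.08  ]
 [0.5461 0.1324 0.08  ]]
ends [[0.5331 0.1634 0.055 ]
 [0.5451 0.0895 0.055 ]]
blade tip [[0.5365 0.0663 0.018 ]]
R edge [[0.5439 0.1571 0.075 ]
 [0.5518 0.1009 0.075 ]]
round [[0.5399 0.0156 0.013 ]]
square corners [[ 0.5068 -0.0513  0.013 ]
 [ 0.5718 -0.0466  0.013 ]
 [ 0.5161 -0.1262  0.013 ]]
oblong [[0.5033 0.16   0.013 ]
 [0.5137 0.0642 0.013 ]]
front [[ 0.451   0.1653  0.01  ]
 [ 0.4809 -0.1486  0.01  ]]
```

View pics/w2c.png

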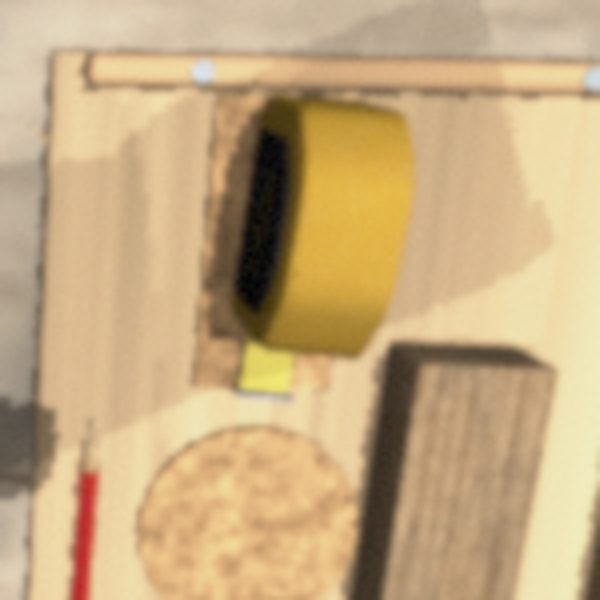

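Run:
```python
from h import *
pick((.532,.127),6,.066,.2,.02); place((.4207,-.324),6,.056,.2,.06)
robot.set_gripper(.06)
robot.goto(np.array([.45,.15,.40]),down(6)); robot.wait(.3)
d=eyes.get_image("wrist"); save(d,"w3"); print(robot.current_time())
t=eyes.get_image("top"); save(t,"t3",(360,120,460,270))
```

```text
gap 0.0301 t 22.4917
hit True 0.00032708486403484893
t 27.8833
30.3083
```

View pics/w3.png

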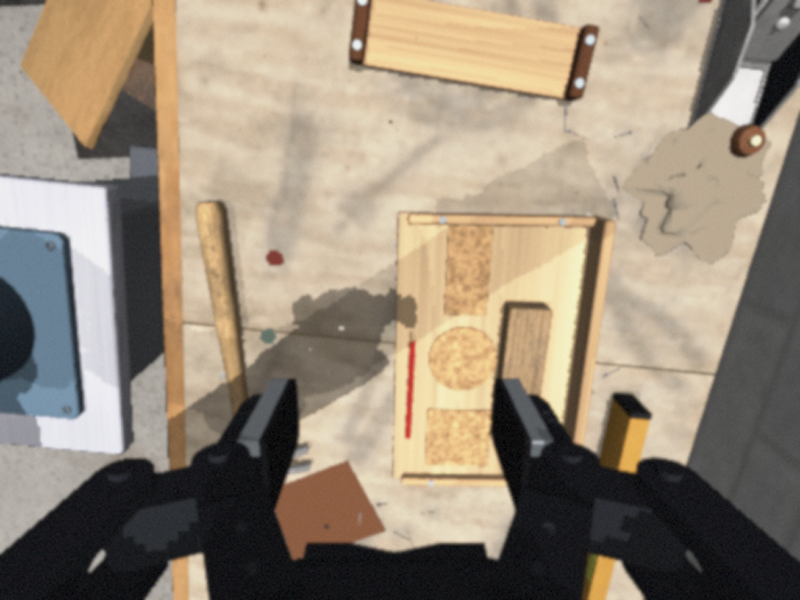

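View pics/t3.png

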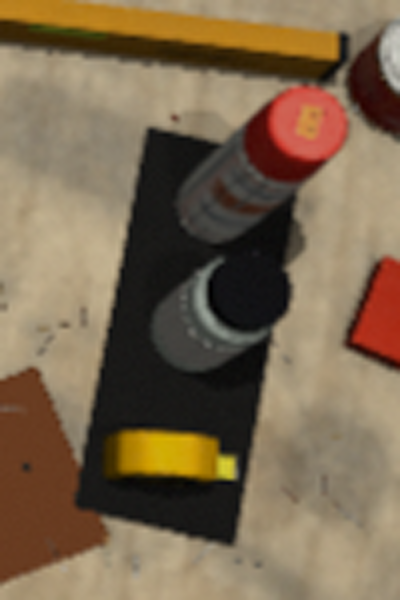

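All three stand on the mat: can (265,165), jar (225,310), tape (165,455). In the wrist view the block lies at (530,350) with its top face corners at (511,308) and (549,309). The cradle's near edge runs (367,65)–(566,98), and the pads are free.

Run:
```python
from h import *
np.set_printoptions(precision=4,suppress=True)
d=eyes.get_image("wrist"); g=lambda *a: np.array(a)/1.5625
print("block top +y corners, right edge",cast(d,g((511,308),(549,309),(541,393)),.04))
print("cradle near edge",cast(d,g((367,65),(566,98)),.012))
print("stop near corners top",cast(d,g((350,62),(366,65),(568,98),(582,99)),.027))
f=cast(d,g((400,212),(394,477)),.01); print("front",f)
print("round",cast(d,g((463,358)),.013),"oblong",rect(d,g((447,225),(493,226),(489,316),(444,313)),.013),"square",rect(d,g((427,407),(491,411),(487,468),(424,463)),.013))
robot.goto(np.array([.50,.14,.38]),down(87)); robot.wait(.2)
d=eyes.get_image("wrist"); save(d,"w4"); print(robot.current_q(),robot.current_time())
```

```text
block top +y corners, right edge [[ 0.5757  0.0863  0.04  ]
 [ 0.6144  0.0892  0.04  ]
 [ 0.6244 -0.0051  0.04  ]]
cradle near edge [[0.4078 0.3001 0.012 ]
 [0.5994 0.2913 0.012 ]]
stop near corners top [[0.3932 0.2988 0.027 ]
 [0.4079 0.2978 0.027 ]
 [0.5966 0.2896 0.027 ]
 [0.6097 0.2901 0.027 ]]
front [[ 0.4533  0.1675  0.01  ]
 [ 0.4802 -0.1489  0.01  ]]
round [[0.5402 0.0154 0.013 ]] oblong (array([0.5318, 0.1134]), array([0.0981, 0.0488]), -84.196373462677) square (array([ 0.5486, -0.0859]), array([0.0794, 0.0757]), -85.66280555725098)
[ 33.2113  25.7634 -71.8765  95.8304  25.1058  76.9345  44.1199] 31.875
```

View pics/w4.png

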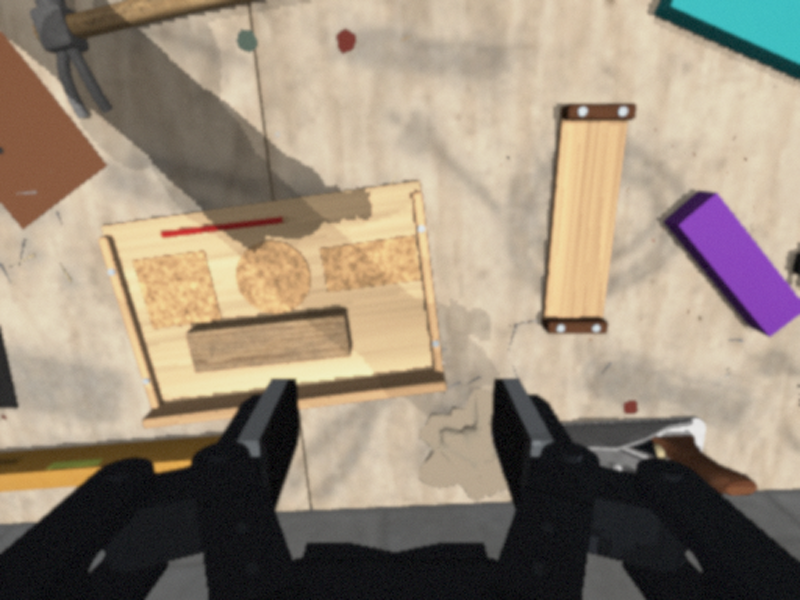

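Here the cradle deck spans (563,118)–(628,121)–(605,319)–(547,317). The block top has corners (191,332), (349,318), (350,353) and (196,371).

Run:
```python
from h import *
np.set_printoptions(precision=4,suppress=True)
d=eyes.get_image("wrist"); g=lambda *a: np.array(a)/1.5625
print("cradle",rect(d,g((563,118),(628,121),(605,319),(547,317)),.012))
print("block",rect(d,g((191,332),(349,318),(350,353),(196,371)),.04))
print("round",cast(d,g((275,275)),.013),"oblong",rect(d,g((321,247),(414,236),(418,280),(326,290)),.013),"square",rect(d,g((136,259),(207,251),(218,320),(147,327)),.013))
for p,y in (((.599,.006,.037),5),((.5,.32,.039),87),((.5,.32,.039),-93)):
  q=robot.inverse_kinematics(np.array(p),down(y)); print(q)
```

```text
cradle (array([0.5023, 0.3285]), array([0.1978, 0.0607]), -2.2101593017578125)
block (array([0.6022, 0.0112]), array([0.1619, 0.0421]), -87.68230891227722)
round [[0.537  0.0168 0.013 ]] oblong (array([0.5301, 0.1132]), array([0.0951, 0.0452]), -86.60943555831909) square (array([ 0.5473, -0.0861]), array([0.0797, 0.0729]), -87.12788200378418)
[ 18.2197  47.6075 -32.3931 100.911   36.0299  42.2717 -28.2285]
[ -4.6241  52.4385 -46.4399 101.2095  49.432   49.1298  12.3233]
[-71.5836  56.3421  51.3943 105.2993 -58.5672  49.6697 -83.179 ]
```

Run:
```python
from h import *
pick((.601,.009),5,.037,.22,.035,pre=.06)
try: robot.servo_line(np.array([.502,.326,.22]),down(87.5),rate=.2)
except robot.Unreachable: print("goto"); robot.goto(np.array([.502,.326,.22]),down(87.5))
place((.502,.326),87.5,.039,.22,.06,up=.1)
robot.goto(np.array([.50,.14,.38]),down(87)); robot.wait(.3)
d=eyes.get_image("wrist"); save(d,"w5"); print(robot.current_time())
g=lambda *a: np.array(a)/1.5625
I=d["pixels"]; cv2.imwrite("pics/w5c.png",cv2.resize(I[50:230,320:440,::-1],None,fx=3.33,fy=3.33,interpolation=cv2.INTER_CUBIC))
```

```text
gap 0.0429 t 34.6583
hit True 0.0011196099449807886
t 40.175
41.6917
```

View pics/w5.png

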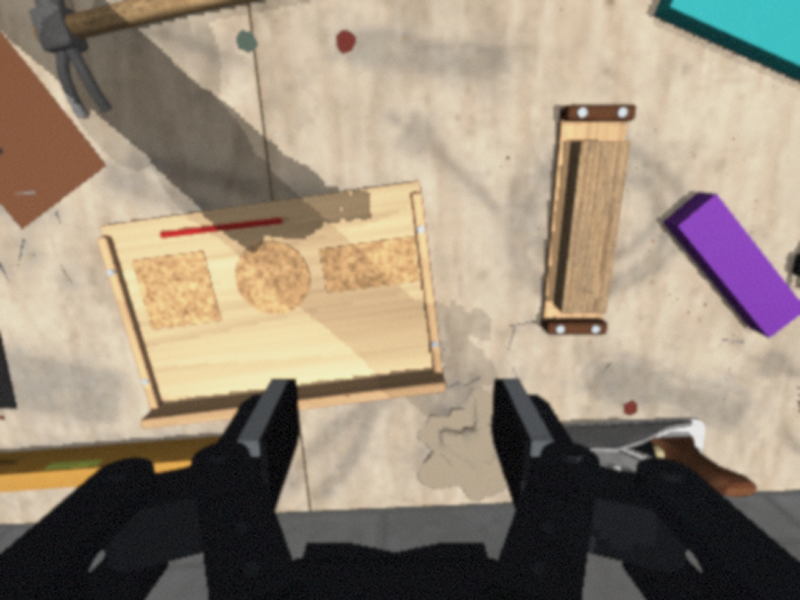

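Run:
```python
from h import *
np.set_printoptions(precision=4,suppress=True)
d=eyes.get_image("wrist"); g=lambda *a: np.array(a)/1.5625
T=np.array(d["camera_from_world"]); print("cam",-T[:3,:3].T@T[:3,3])
print("block",rect(d,g((583,140),(628,141),(606,313),(565,312)),.042))
print("block -x end bottom/ +x end",cast(d,g((565,142),(557,310)),.013))
print("cradle",rect(d,g((563,118),(628,121),(605,319),(547,317)),.012))
print("stop tops",cast(d,g((568,104),(635,106),(606,321),(549,319)),.027))
t=eyes.get_image("top"); save(t,"t5",(155,130,215,215),7)
```

```text
cam [0.4249 0.1445 0.5008]
block (array([0.5035, 0.327 ]), array([0.1603, 0.0401]), -2.8933563232421875)
block -x end bottom/ +x end [[0.4231 0.3048 0.013 ]
 [0.5887 0.3046 0.013 ]]
cradle (array([0.5017, 0.3288]), array([0.1976, 0.0607]), -2.16668701171875)
stop tops [[0.391  0.3013 0.027 ]
 [0.3957 0.3611 0.027 ]
 [0.5983 0.3501 0.027 ]
 [0.5932 0.2923 0.027 ]]
```

View pics/t5.png

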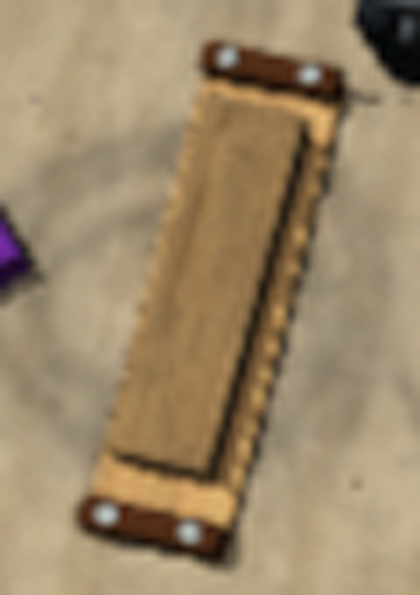

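The block lies centred on the cradle within about 3 mm. Now one wrist look over the mat before the return.

Run:
```python
from h import *
robot.set_gripper(.085)
robot.goto(np.array([.42,-.20,.42]),down(-84.5)); robot.goto(np.array([.36,-.30,.42]),down(-84.5)); robot.wait(.2)
d=eyes.get_image("wrist"); save(d,"w6"); print(robot.current_time())
```

```text
44.6833
```

View pics/w6.png

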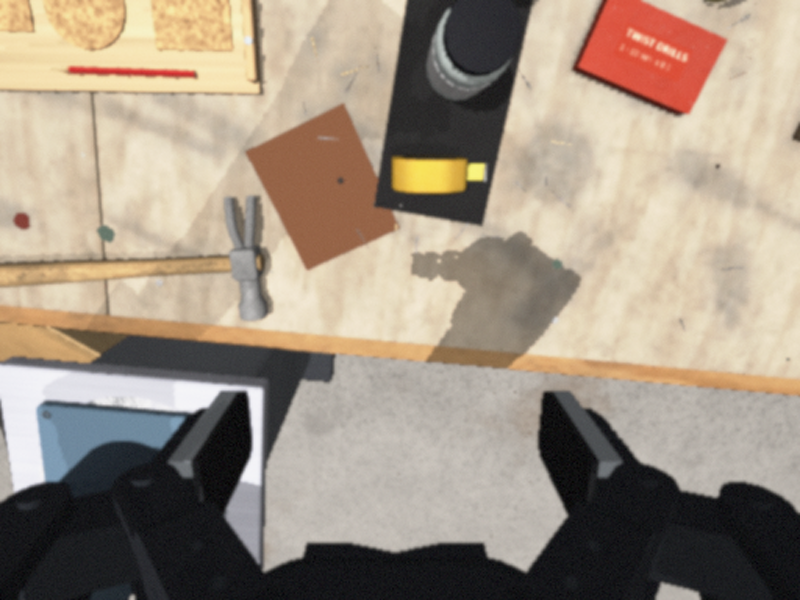

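Tape case spans (391–467, 157–193) with its blade tip at (487,172). The jar foot edge is at about (455,100).

Run:
```python
from h import *
np.set_printoptions(precision=4,suppress=True)
d=eyes.get_image("wrist"); g=lambda *a: np.array(a)/1.5625
print(cast(d,g((391,175),(467,175)),.045), cast(d,g((487,172)),.008), cast(d,g((429,157),(429,193)),.07))
```

```text
[[ 0.4138 -0.2898  0.045 ]
 [ 0.4211 -0.3634  0.045 ]] [[ 0.4252 -0.3891  0.008 ]] [[ 0.4341 -0.3229  0.07  ]
 [ 0.4022 -0.3268  0.07  ]]
```

Run:
```python
from h import *
pick((.4207,-.324),6,.056,.2,.02,pre=.06); place((.5294,.1289),5.5,.066,.2,.06)
robot.goto(np.array([.48,-.25,.32]),down(-84.5))
pick((.522,-.344),-84.5,.116,.26,.05); place((.5485,-.0865),-84.5,.126,.26,.085,up=.2)
pick((.622,-.351),-84.5,.191,.39,.045); place((.5395,.0145),-84.5,.201,.39,.085)
robot.goto(np.array([.43,0.,.40]),down(-84.5)); robot.wait(.3)
d=eyes.get_image("wrist"); save(d,"w7"); print(robot.current_time())
I=d["pixels"]; hsv=cv2.cvtColor(I,cv2.COLOR_RGB2HSV); H,S,V=[hsv[:,:,i] for i in range(3)]
k=blob(((H<8)|(H>172))&(S>120)&(V>90),(195,25,300,110)); c,r=cv2.minEnclosingCircle(k); print("cap",c,r,cast(d,c,.225))
k=blob((V<60),(310,35,385,118)); c,r=cv2.minEnclosingCircle(k); print("lid",c,r,cast(d,c,.16))
```

```text
gap 0.0293 t 47.725
hit True 0.000539354478405446
t 53.125
gap 0.0597 t 57.0667
hit True 0.0013247438135449152
t 61.85
gap 0.052 t 64.6833
hit True 0.001214434288500571
t 70.2833
71.1833
cap (249.45278930664062, 55.03647994995117) 33.3739128112793 [[0.53861123 0.01399948 0.225     ]]
lid (344.5, 62.0) 28.04024887084961 [[ 0.54916303 -0.08511508  0.16      ]]
```

View pics/w7.png

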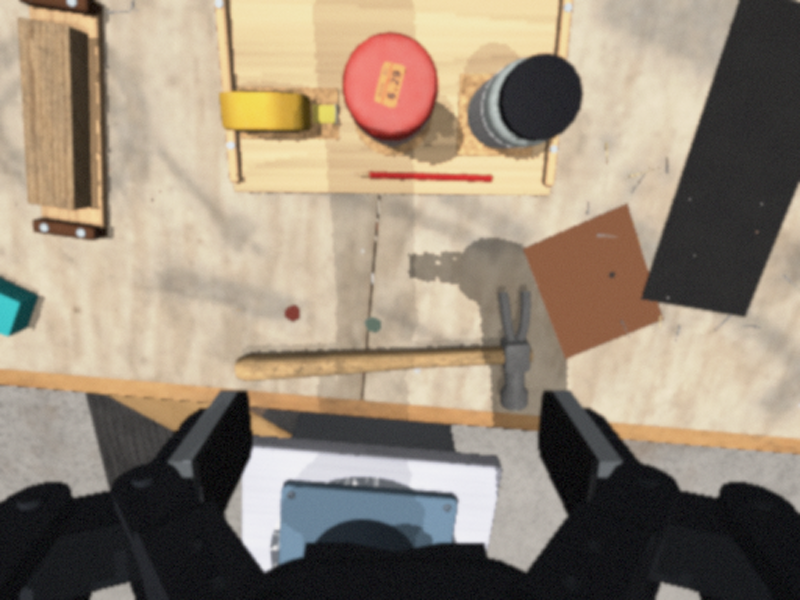

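Tape (270,110), can (390,85) and jar (540,98) stand on their own pads. The measured can and jar centres are within about 2 mm, and the tape's blade tip (337,113) meets its pad's end. The block is on the cradle (58,115).

```bash
python3 -c "
from rig import robot; print(robot.job_done())"
```

```text
the job is handed in; nothing more can be done
None
```

I handed the job in at about 71 s of the 138 s limit. By my last camera views, the block lies on the cradle within about 3 mm of centre, and the spray can, glue jar and tape measure stand upright on their own pads. No verdict was returned.

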